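Load the cell block and hold the sample slide at the reading mark

TASK

Set the blue cell block upright and fully down in the black pocket of the photometer's sample slide, with its orange tab in the pocket's slot (the open end, away from the knob). Then take the black knob and pull the spring-return slide out under the white reading head until the red line across the slide meets the red line on the head's index arm, and finish while still holding the knob there. Leave the vial, the dish and the beaker where they are.

Things in the scene. Friction and masses are not known exactly. Their poses are not given: they have to be found in the camera images.
- block_mid (a point): centre of the loose blue cell block, 36 (x) x 24 (y) x 46 mm (z up), about 60 g, 23 mm above its underside. An orange tab (10 wide, 8 high, at the bottom) sticks 9.5 mm out of its +x end; an orange stripe on top marks that end; a 12.5 mm white stopper rises 5 mm above the top. Grip across its 24 mm width (y), above mid-height.
- block_tab (a point): point in the block's tab, 22.5 mm along the block's +x from its centre and 4 mm above its underside
- pocket (a point): centre of the pocket floor on the slide, 20 mm above the worktop; moves with the slide. -x is the pull-out direction, +x away from the knob. Inside 40 (x) x 28 mm (y). Black walls with sloping lip end 11 mm above the floor, 19 mm to each side: keep fingertips above. The +x end has the slot. Seated, the block has the same heading as this frame, its centre 23 mm above the floor.
- pocket_tab (a point): point in the 16 mm wide slot of the pocket's +x end wall where the block's tab point comes to lie, 22.5 mm along the pocket's +x and 4 mm above its floor
- knob_grip (a point): point to grip on the axis of the upright round black knob, 48 mm above the worktop and 150 mm along -x from the pocket centre. Knob: 20 mm diameter, 48 mm high above the slide's deck, with a 28 mm foot flange in its lowest 6 mm and a 23 mm cap above 40 mm. Fixed to the slide; axes as the pocket's.
- slide_line (a point): middle of the red line across the slide's deck, 90 mm along -x from the pocket centre; axes as the pocket's; moves with the slide
- head_line (a point): middle of the red line near the tip of the head's index arm (12 mm wide, flush with the deck, 29 mm to its +y side). Axes as the pocket's: at the mark both red lines have the same x in this frame. The fixed white head is a bridge centred 90 mm along +x from this line, 32 mm long in x, 84 mm wide, top 96 mm above the worktop; opening 62 mm wide, 80 mm high.
- carriage: the whole slide (aluminium deck, pocket and knob, 0.25 kg); origin and axes as pocket. It travels 0 to 90 mm along the pocket's -x axis. A spring pulls it home with 2.8 N at home plus 80 N/m (about 8 N at the mark), so it runs back when let go. The mark lies 55 to 75 mm from home.
- red_vial: a glass sample vial with a red cap, to be left alone; origin under its centre; 23 x 54 mm high
- dish: a lidded petri dish, to be left alone; origin under its centre; 62 mm across, 16 mm high
- empty_beaker: a small clear beaker, to be left alone; origin under its centre; 46 mm across, 60 mm high

How it is judged:
By the outcome, as a careful person would: the job done as asked, in the order asked, and still so for the second after the job is handed in, while the arm keeps its last pose, push and grip.
It also fails if it takes over 54 s, if anything falls off the work surface, if the arm or the gripper's body presses on something with over 40 N, if the wrist force passes 120 N, or if a joint passes its speed limit or range.

ROBOT

A 7-joint arm with a two-finger parallel gripper is mounted at the origin on a cart in front of the work surface, level with it; the furniture and walls round the work are solid. World frame = base frame: x ahead of the robot, y to its left, z up, the work surface at z = 0. Lengths are in m, angles in degrees, forces in N, time in s.
With the tool pointing down it reaches from about 0.425 to 0.875 m from the base axis. Payload 4.7 kg.
Tool frame: the origin (TCP) lies at the very end of the fingers, on their centre line; the grasp point (between the pads) lies 19 mm behind it; x points along the fingers, z is the direction in which the jaws open and shut, and the axes are right-handed (so a half turn about x gives the same grasp; the last joint's range is limited). The gripper opens to 87 mm and grips with 3 to 60 N. Pads are 19 mm wide; open, the fingers measure 117 mm over their backs; the gripper's body (75 mm by 190 mm) begins 51 mm behind the grasp point.
Start: joints at [66.24, 18.392, -4.016, 83.108, 1.295, 78.541, -3.26], TCP at [0.27, -0.591, 0.223] pointing down, gripper open.
Joint ranges: [-163.93, 163.93], [-17.29, 119.83], [-79.2, 71.16], [3.27, 140.29], [-89.18, 269.18], [5.43, 117.66], [-154.24, 154.24]. Speed limits (degrees/s): [147.25, 147.25, 180, 180, 180, 180, 180].

INTERFACE

Orientations are given as [roll, pitch, yaw] about the fixed x, y, z axes, in that order (R = Rz(yaw) Ry(pitch) Rx(roll)).
In Python, from cell import env gives the robot as it stands. The module is installed in compiled form; this text tells all that it offers.
- The arm moves only by the tool drive_tool, never from a script. Its argument "increments" is a list of rows, each a list of 2 entries, a list of its own where there are three numbers: the shift along the tool's x, y, z scaled (see below), then the turn, a rotation vector about the tool's x, y, z scaled (see below). In form: [[[dx, dy, dz], [wx, wy, wz]], ...]. A call has 1 to 10 rows; each row shifts and turns the commanded pose from where the row before left it, along the tool's axes as they then stand; what a row does not reach is not made up. The controller multiplies each number of a shift by 0.04 m and each number of a turn by 120 degrees. A row lasts 1/10 s, in which the tool goes at most 50 mm and 8.59 degrees, less where a joint would pass 70% of its speed; a pose out of reach is approached as far as the arm can. A call with a number of a shift or a turn outside -1 to 1 is refused whole. A call with a gripper value outside its range is refused whole. "hand" is the gripper's target within -1 to 1 (fully open at 1, half-way at 0, shut at -1), set as the call begins (left out, the last holds). The fingers move at their own pace and stop on an object; "squeeze" is the grip in N (left out, the last holds). Time passes only in rows, so rows that do not move let the fingers close. It gives the time, the measured TCP pose, the force and the opening at its end, in the units of the state.
- env.get_obs(): the state, without advancing time (a new reading comes with each control period).
- env.read_camera(name): name is "side" or "top"; returns a dict with "frame" (480x640x3 uint8, red, green, blue), "fx", "fy", "cx", "cy" (pixels), "distortion" ([k1, k2, p1, p2, k3] as OpenCV has them; the pictures are not rectified), "R" (3x3) and "t" (3): a world point X has camera coordinates R X + t. Camera axes: x right, y down, z forward; pixel columns grow to the right and rows downward; lengths in m; the calibration is good to about 2 mm. A picture is of the moment at which its call begins. There is no depth.
- env.sign_off(): hands the job in, once; it reports no verdict.
The state is a dict: "time_s": time; "qpos": joint angles; "joint_velocities": joint speeds; "effort": joint torques, N m; "tool_pos": TCP position; "tool_rot": TCP orientation; "force": force on the tool from outside, world axes, zero at the start; "wrist_torque": the same for the moment, N m; "grip_width": finger opening in m.
Only numpy, scipy, OpenCV 4.12 (cv2) and the standard library are available. Lean on these libraries where they do the work, as an engineer would, in place of code of your own. Each camera call takes 0.05 s, during which the arm holds its last target.

## Working session

There is one attempt and no reset: what is moved stays moved. The work goes in short steps, Python scripts to look and compute and a tool call to move; the robot and the scene stay as the last step left them, time stands still between calls to the robot, and variables do not carry over. Pictures are saved under pics/ and viewed, and the job is handed in when it is done.

Besides the shell and the picture viewer there is one more tool, called after "Call:" in YAML: its name, and indented under it one key for each argument. drive_tool: Moves the arm, as the interface text tells. Shifts and turns lie within -1 to 1; 1 stands for 0.04 m of shift or 120 degrees of turn. Its arguments: {"type":"object","properties":{"increments":{"type":"array"},"hand":{"type":"number"},"squeeze":{"type":"number"}},"required":["increments"]}

```bash
mkdir -p pics; python3 - <<'E'
from cell import env
import cv2, numpy as np, json
o=env.get_obs(); print({k:np.round(v,3).tolist() for k,v in o.items()})
for n in ("top","side"):
    c=env.read_camera(n); cv2.imwrite(f"pics/{n}0.png",c["frame"][:,:,::-1])
    print(n,{k:np.round(c[k],4).tolist() for k in c if k!="frame"})
    np.savez(f"{n}0.npz",**{k:np.array(v) for k,v in c.items()})
E
```

```text
{'time_s': 0.0, 'qpos': [66.24, 18.439, -4.017, 83.176, 1.296, 78.539, -3.26], 'joint_velocities': [0.173, -0.034, 0.098, 0.014, -0.016, 0.051, 0.014], 'effort': [0.0, -49.128, -0.404, -31.253, -0.064, 0.044, 0.0], 'tool_pos': [0.27, -0.591, 0.221], 'tool_rot': [-176.765, 89.891, 117.807], 'force': [0.866, 0.385, -0.013], 'wrist_torque': [0.004, -0.013, -0.003], 'grip_width': 0.087}
top {'fx': 436.7395, 'fy': 436.7395, 'cx': 319.5158, 'cy': 239.1846, 'distortion': [0.0356, 0.0, 0.0, 0.0, 0.0], 'R': [[-0.0822, -0.9966, 0.0015], [-0.9731, 0.0799, -0.2162], [0.2153, -0.0193, -0.9763]], 't': [0.2981, 0.5774, 0.7939]}
side {'fx': 554.2615, 'fy': 554.2615, 'cx': 313.3821, 'cy': 231.6136, 'distortion': [0.0551, 0.0, 0.0, 0.0, 0.0], 'R': [[0.1516, -0.9884, -0.0], [-0.5728, -0.0878, -0.815], [0.8056, 0.1236, -0.5795]], 't': [0.1559, 0.4108, 0.5303]}
```

View pics/top0.png

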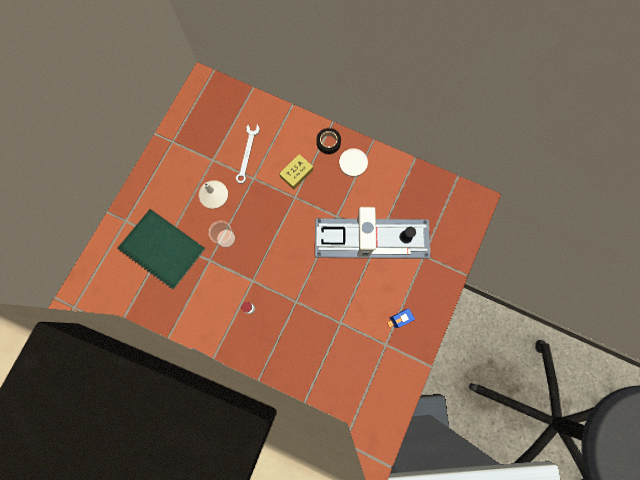

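View pics/side0.png

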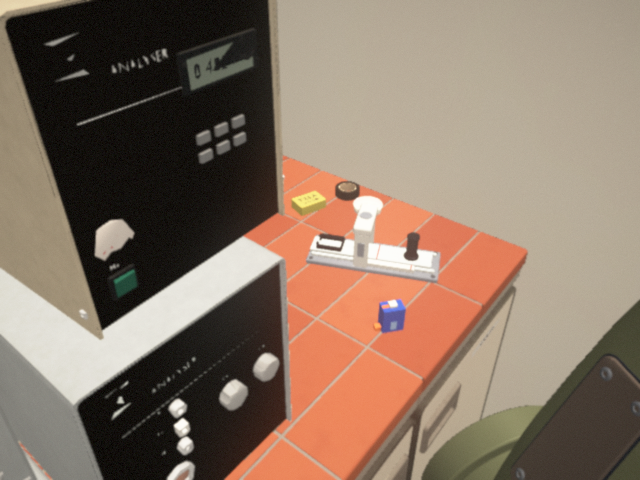

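```bash
python3 - <<'E'
import cv2, numpy as np
t=cv2.imread("pics/top0.png"); s=cv2.imread("pics/side0.png")
cv2.imwrite("pics/t_slide.png",cv2.resize(t[200:270,305:440],None,fx=5.9,fy=5.9,interpolation=cv2.INTER_CUBIC))
cv2.imwrite("pics/t_block.png",cv2.resize(t[300:340,375:425],None,fx=12,fy=12,interpolation=cv2.INTER_CUBIC))
cv2.imwrite("pics/s_slide.png",cv2.resize(s[190:290,300:450],None,fx=5.3,fy=5.3,interpolation=cv2.INTER_CUBIC))
cv2.imwrite("pics/s_block.png",cv2.resize(s[290:340,365:415],None,fx=12,fy=12,interpolation=cv2.INTER_CUBIC))
E
```

```text
(no output)
```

View pics/t_slide.png

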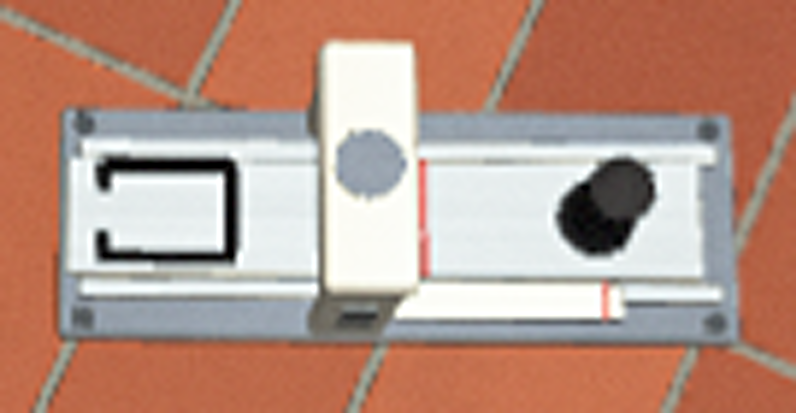

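View pics/t_block.png

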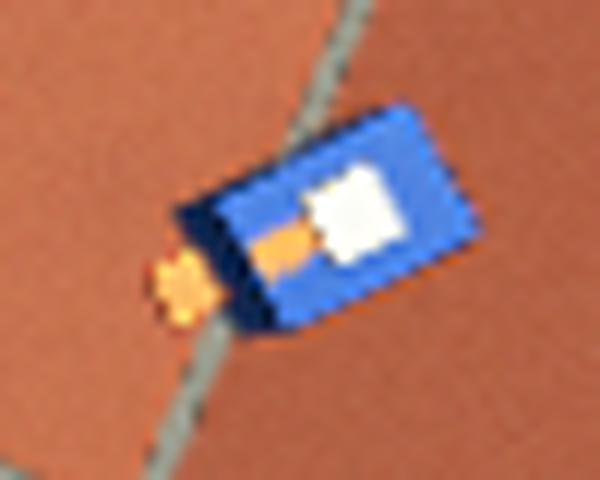

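View pics/s_slide.png

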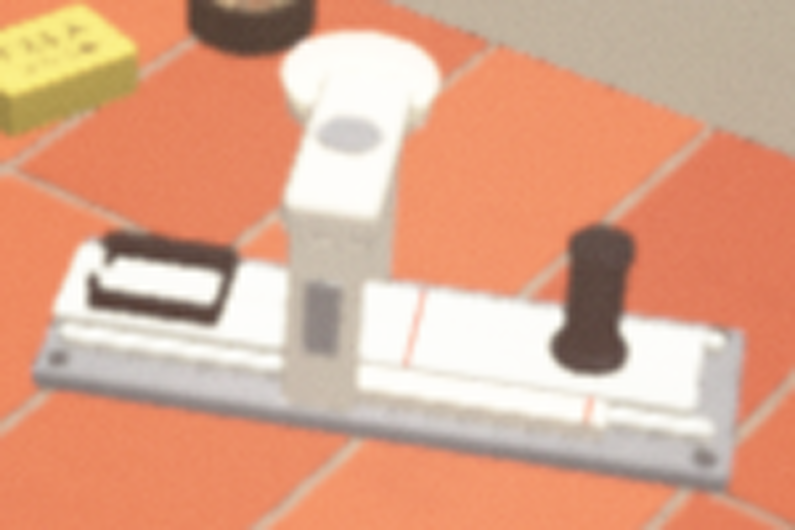

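View pics/s_block.png

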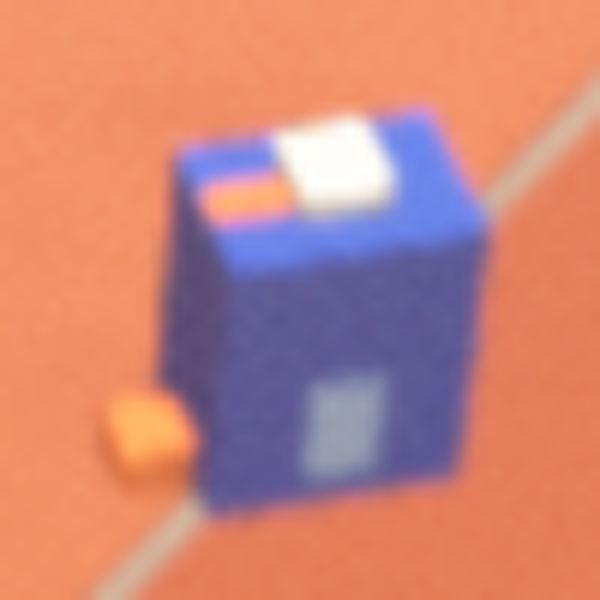

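```bash
cat > h.py <<'E'
import numpy as np, cv2
from scipy.optimize import least_squares
def proj(c,P):
    rv,_=cv2.Rodrigues(c["R"]); K=np.array([[c["fx"],0,c["cx"]],[0,c["fy"],c["cy"]],[0,0,1.]],float)
    return cv2.projectPoints(np.asarray(P,float).reshape(-1,1,3),rv,np.asarray(c["t"],float),K,np.asarray(c["distortion"],float))[0].reshape(-1,2)
def place(p,L):
    L=np.asarray(L,float); c,s=np.cos(p[2]),np.sin(p[2])
    return np.c_[p[0]+c*L[:,0]-s*L[:,1],p[1]+s*L[:,0]+c*L[:,1],L[:,2]]
def unc(px,o,s): return np.asarray(o)+(np.asarray(px,float)+.5)/s-.5
def ray_plane(c,uv,z):
    K=np.array([[c["fx"],0,c["cx"]],[0,c["fy"],c["cy"]],[0,0,1.]],float)
    n=cv2.undistortPoints(np.asarray(uv,float).reshape(-1,1,2),K,np.asarray(c["distortion"],float)).reshape(-1,2)
    R=np.asarray(c["R"]);t=np.asarray(c["t"]);C=-R.T@t
    d=np.c_[n,np.ones(len(n))]@R
    return C+d*((z-C[2])/d[:,2])[:,None]
E
python3 - <<'E'
from h import *
T=dict(np.load("top0.npz"));S=dict(np.load("side0.npz"))
print("cams",-T["R"].T@T["t"],-S["R"].T@S["t"])
h=[.018,.012]
bt=[([218,203],[.018,-.012,.046]),([282,328],[.018,.012,.046]),([405,102],[-.018,-.012,.046]),([482,225],[-.018,.012,.046]),([178,212],[.018,-.012,0]),([238,330],[.018,.012,0])]
bs=[([180,150],[.018,-.012,.046]),([235,272],[.018,.012,.046]),([487,212],[-.018,.012,.046]),([428,108],[-.018,-.012,.046]),([207,515],[.018,.012,0]),([455,478],[-.018,.012,0])]
def fit(obs,x0,L):
    f=lambda p:np.concatenate([(proj(c,place(p,L(p,l)))-uv).ravel() for c,uv,l in obs])
    r=least_squares(f,x0,loss="soft_l1");return r.x,f(r.x).reshape(-1,2)
O=lambda c,lst,o,s:(c,unc([a for a,_ in lst],o,s),[b for _,b in lst])
ot=O(T,bt,(375,300),12);os=O(S,bs,(365,290),12)
x0=[*ray_plane(T,ot[1][:4].mean(0)[None],.046)[0][:2],np.radians(70)]
I=lambda p,l:l
for nm,ob in (("both",[ot,os]),("top",[ot]),("side",[os])):
    x,r=fit(ob,x0,I); print("block",nm,x[:2],np.degrees(x[2]),np.abs(r).mean(), r.round(1).tolist() if nm=="both" else "")
# slide
st=[([100,157],[1,-1,.031]),([238,158],[-1,-1,.031]),([236,262],[-1,1,.031]),([97,262],[1,1,.031])]
def L(p,l):
    l=[list(q) for q in l]
    out=[]
    for q in l:
        if q[0] in(1,-1): out.append([q[0]*p[3],q[1]*p[4],q[2]])
        elif q[0]==9: out.append([p[5],q[1],q[2]])
        else: out.append(q)
    return out
st+=[([622,187],[-.15,0,.068]),([425,218],[-.09,0,.020]),([605.5,300],[9,.029,.020])]
ss=[([622-22,243],[-.15,0,.068]),([416,328],[-.09,0,.020]),([588.5,411],[9,.029,.020])]
ot=O(T,st,(305,200),5.9);os=O(S,ss,(300,190),5.3)
x0=[*ray_plane(T,ot[1][:4].mean(0)[None],.031)[0][:2],np.radians(90),.024,.019,-.155]
for nm,ob in (("both",[ot,os]),("top",[ot])):
    x,r=fit(ob,x0,L); print("slide",nm,x[:2],np.degrees(x[2]),x[3:],r.round(1).tolist())
x,_=fit([ot,os],x0,L)
print("knob",place(x,[[-.15,0,.048]]))
# others: rough
for n,uv,z in (("dish",(353,162),.016),("vial",(247,308),.054),("beaker",(222,234),.03)): print(n,ray_plane(T,np.array([uv],float),z))
E
```

```text
cams [0.4153386  0.26624212 0.89951539] [-0.21555012  0.12461725  0.64207138]
block both [0.4370164  0.10056257] 112.54713978396975 0.5039466656476392 [[-0.1, -0.4], [0.7, 0.5], [0.6, -0.6], [0.4, 0.4], [-0.5, -0.1], [0.3, 0.8], [-1.1, -0.7], [-0.5, -0.5], [0.5, 0.7], [-0.2, -0.8], [-0.3, 0.5], [0.4, -0.3]]
block top [0.43722621 0.10103281] 112.46130761759993 0.42398551912416355 
block side [0.43667358 0.1002585 ] 112.72355627529639 0.48250815939868136 
slide both [0.61322011 0.22078237] 84.70502587137024 [ 0.02395357  0.01855337 -0.15324289] [[-0.1, -0.1], [-0.1, 0.0], [0.3, 0.1], [0.2, -0.2], [0.4, 0.3], [-0.1, 0.2], [0.5, 0.4], [0.1, -0.6], [-0.7, -0.1], [-0.3, -0.8]]
slide top [0.6132171  0.22098566] 84.94967385261748 [ 0.02395355  0.01855118 -0.15233972] [[-0.2, -0.0], [-0.3, -0.0], [0.2, 0.0], [0.2, -0.1], [0.3, -0.0], [-0.2, 0.0], [-0.0, 0.1]]
knob [[0.59937762 0.07142245 0.048     ]]
dish [[0.7739921  0.16293175 0.016     ]]
vial [[0.47886552 0.39881685 0.054     ]]
beaker [[0.63420404 0.446466   0.03      ]]
```

```bash
python3 - <<'E'
from h import *
from cell import env
from scipy.spatial.transform import Rotation as Ro
T=dict(np.load("top0.npz"));S=dict(np.load("side0.npz"))
print("analyser base corners S",ray_plane(S,np.array([[288,418],[287,330]],float),0).round(3).tolist())
print("T pts z=0",ray_plane(T,np.array([[350,425],[388,480],[390,400],[275,410],[40,322],[500,190],[200,62],[432,365]],float),0).round(3).tolist())
print("T pts z=.45",ray_plane(T,np.array([[275,410],[350,425],[40,322]],float),.45).round(3).tolist())
o=env.get_obs(); R=Ro.from_euler("xyz",o["tool_rot"],degrees=True).as_matrix(); print(R.round(3),o["tool_pos"],o["time_s"])
E
```

```text
analyser base corners S [[0.242, 0.23, 0.0], [0.403, 0.262, 0.0]]
T pts z=0 [[0.245, 0.22, 0.0], [0.146, 0.159, 0.0], [0.284, 0.138, 0.0], [0.284, 0.362, 0.0], [0.491, 0.818, 0.0], [0.69, -0.147, 0.0], [1.051, 0.488, -0.0], [0.342, 0.048, 0.0]]
T pts z=.45 [[0.35, 0.314, 0.45], [0.33, 0.243, 0.45], [0.453, 0.542, 0.45]]
[[-0.001  0.909  0.416]
 [ 0.002  0.416 -0.909]
 [-1.    -0.    -0.002]] [ 0.27001086 -0.59071228  0.22154943] 0.1
```

```bash
cat > plan.py <<'E'
import numpy as np, sys
from scipy.spatial.transform import Rotation as Ro
from cell import env
def pose(): 
    o=env.get_obs(); return np.array(o["tool_pos"]),Ro.from_euler("xyz",o["tool_rot"],degrees=True)
def tgt(yaw):  # tool x down, tool z at angle yaw
    a=np.radians(yaw); z=np.array([np.cos(a),np.sin(a),0]); x=np.array([0,0,-1.]); return Ro.from_matrix(np.c_[x,np.cross(z,x),z])
def plan(wps,start=None):
    p,R=start or pose(); rows=[]
    for q,yaw,n in wps:
        q=np.array(q,float); Rt=tgt(yaw)
        p0=p
        for i in range(n):
            k=n-i
            dp=(q-p)/k; s=np.round(R.inv().apply(dp)/.04,3)
            w=(R.inv()*Rt).as_rotvec()/k; ws=np.round(np.degrees(w)/120,4)
            assert abs(s).max()<=1 and np.linalg.norm(ws)*120<8.59,(s,ws)
            rows.append([s.tolist(),ws.tolist()])
            p=p+R.apply(s*.04); R=R*Ro.from_rotvec(np.radians(ws*120))
    for i in range(0,len(rows),10): print(str(rows[i:i+10]).replace(" ",""))
def jaw():
    p,R=pose(); z=R.as_matrix()[:,2]; return p.round(4).tolist(),round(float(np.degrees(np.arctan2(z[1],z[0]))),2),R.as_matrix()[:,0].round(4).tolist()
E
python3 - <<'E'
from plan import *
plan([([.46,-.25,.2],-20,11),([.437,.1006,.19],22.5,11),([.437,.1006,.08],22.5,4)])
E
```

```text
[[[0.05,0.715,-0.525],[-0.0344,-0.0001,-0.0]],[[0.05,0.751,-0.472],[-0.0344,-0.0001,-0.0]],[[0.05,0.783,-0.416],[-0.0344,-0.0001,-0.0]],[[0.049,0.81,-0.359],[-0.0344,-0.0001,-0.0]],[[0.049,0.834,-0.3],[-0.0344,-0.0001,-0.0]],[[0.049,0.854,-0.239],[-0.0344,-0.0,-0.0]],[[0.05,0.869,-0.177],[-0.0344,-0.0001,-0.0]],[[0.049,0.879,-0.114],[-0.0344,-0.0,-0.0001]],[[0.049,0.885,-0.05],[-0.0345,-0.0001,-0.0]],[[0.049,0.886,0.013],[-0.0344,-0.0,-0.0001]]]
[[[0.05,0.883,0.078],[-0.0345,-0.0001,-0.0]],[[0.023,0.731,-0.322],[-0.0322,0.0,-0.0]],[[0.023,0.751,-0.272],[-0.0322,0.0,-0.0]],[[0.023,0.768,-0.22],[-0.0322,0.0,-0.0]],[[0.023,0.781,-0.168],[-0.0322,0.0,-0.0]],[[0.023,0.79,-0.115],[-0.0322,0.0,-0.0]],[[0.022,0.796,-0.062],[-0.0322,0.0,0.0]],[[0.023,0.798,-0.008],[-0.0322,0.0,0.0]],[[0.022,0.797,0.046],[-0.0322,0.0,0.0]],[[0.023,0.792,0.1],[-0.0322,0.0,0.0]]]
[[[0.022,0.784,0.153],[-0.0322,0.0,0.0]],[[0.023,0.772,0.205],[-0.0321,0.0,0.0]],[[0.687,0.0,-0.0],[-0.0,0.0,0.0]],[[0.688,0.0,-0.0],[-0.0,0.0,0.0]],[[0.687,0.0,-0.0],[-0.0,0.0,0.0]],[[0.688,0.0,-0.001],[-0.0,0.0,0.0]]]
```

Call:
drive_tool:
  increments:
    - [[0.05,0.715,-0.525],[-0.0344,0,0]]
    - [[0.05,0.751,-0.472],[-0.0344,0,0]]
    - [[0.05,0.783,-0.416],[-0.0344,0,0]]
    - [[0.05,0.81,-0.359],[-0.0344,0,0]]
    - [[0.05,0.834,-0.3],[-0.0344,0,0]]
    - [[0.05,0.854,-0.239],[-0.0344,0,0]]
    - [[0.05,0.869,-0.177],[-0.0344,0,0]]
    - [[0.05,0.879,-0.114],[-0.0344,0,0]]
    - [[0.05,0.885,-0.05],[-0.0345,0,0]]
    - [[0.05,0.886,0.013],[-0.0344,0,0]]
  hand: 1
  squeeze: 20

```text
time_s: 1.1
tool_pos: [0.4432, -0.28, 0.2021]
tool_rot: [-164.2, 90.0, 171.9]
force: [0.2, 0.7, 0.0]
grip_width: 0.087
```

Call:
drive_tool:
  increments:
    - [[0.05,0.883,0.078],[-0.0345,0,0]]
    - [[0.023,0.731,-0.322],[-0.0322,0,0]]
    - [[0.023,0.751,-0.272],[-0.0322,0,0]]
    - [[0.023,0.768,-0.22],[-0.0322,0,0]]
    - [[0.023,0.781,-0.168],[-0.0322,0,0]]
    - [[0.023,0.79,-0.115],[-0.0322,0,0]]
    - [[0.022,0.796,-0.062],[-0.0322,0,0]]
    - [[0.023,0.798,-0.008],[-0.0322,0,0]]
    - [[0.022,0.797,0.046],[-0.0322,0,0]]
    - [[0.023,0.792,0.1],[-0.0322,0,0]]

```text
time_s: 2.1
tool_pos: [0.4409, 0.0386, 0.1924]
tool_rot: [-68.6, 90.0, -53.5]
force: [0.7, -0.2, 0.2]
grip_width: 0.087
```

Call:
drive_tool:
  increments:
    - [[0.022,0.784,0.153],[-0.0322,0,0]]
    - [[0.023,0.772,0.205],[-0.0321,0,0]]
    - [[0.6,0,0],[0,0,0]]
    - [[0.6,0,0],[0,0,0]]
    - [[0,0,0],[0,0,0]]
    - [[0,0,0],[0,0,0]]

```text
time_s: 2.7
tool_pos: [0.4369, 0.1007, 0.1428]
tool_rot: [149.7, 90.0, 172.2]
force: [0.8, -0.2, 0.8]
grip_width: 0.087
```

```bash
python3 - <<'E'
from plan import *
import cv2
print(jaw())
plan([([.437,.1006,.10],22.5,2),([.437,.1006,.018],22.5,4)])
for n in ("top","side"):
    c=env.read_camera(n); cv2.imwrite(f"pics/{n}1.png",c["frame"][:,:,::-1])
E
```

```text
([0.4369, 0.1007, 0.1428], 22.57, [-0.0006, 0.0001, -1.0])
[[[0.535,-0.001,0.001],[0.0003,-0.0001,-0.0001]],[[0.534,-0.002,0.001],[0.0003,-0.0002,-0.0]],[[0.513,-0.0,-0.0],[-0.0,0.0,-0.0]],[[0.512,-0.0,-0.0],[-0.0,0.0,-0.0]],[[0.513,-0.0,-0.0],[-0.0,0.0,-0.0]],[[0.512,-0.0,-0.0],[-0.0,0.0,-0.0]]]
```

View pics/side1.png

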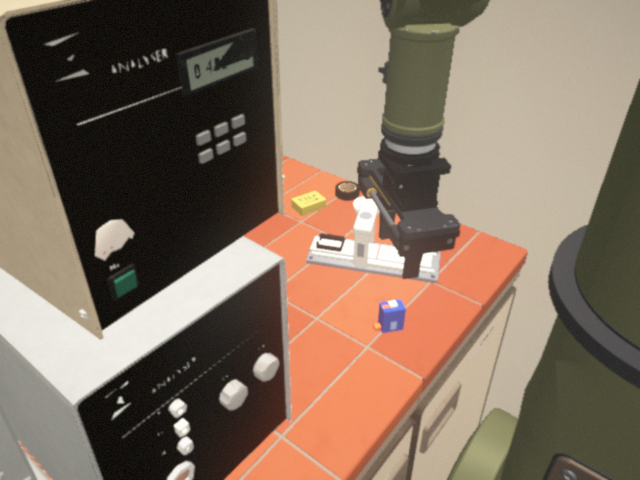

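View pics/top1.png

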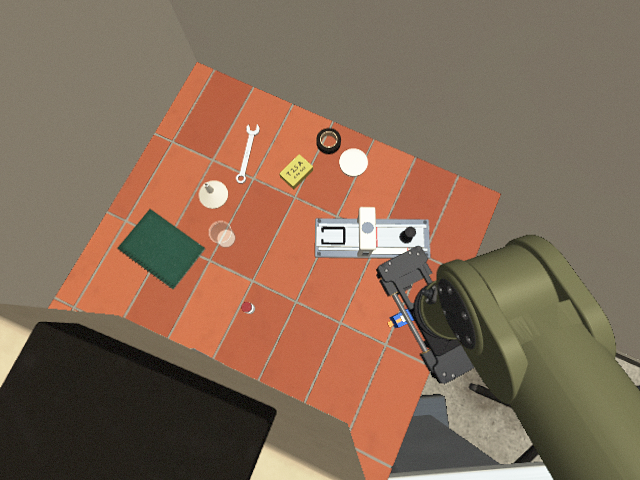

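Call:
drive_tool:
  increments:
    - [[0.53,0,0],[0,0,0]]
    - [[0.53,0,0],[0,0,0]]
    - [[0.52,0,0],[0,0,0]]
    - [[0.52,0,0],[0,0,0]]
    - [[0.51,0,0],[0,0,0]]
    - [[0.51,0,0],[0,0,0]]
    - [[0,0,0],[0,0,0]]
    - [[0,0,0],[0,0,0]]

```text
time_s: 3.6
tool_pos: [0.4381, 0.1002, 0.0187]
tool_rot: [-0.5, 89.9, 22.0]
force: [0.9, -0.4, -0.7]
grip_width: 0.0871
```

```bash
python3 - <<'E'
from plan import *
import cv2
print(jaw())
for n in ("top","side"):
    c=env.read_camera(n); f=c["frame"][:,:,::-1]
    f=f[280:360,360:460] if n=="top" else f[260:350,340:440]
    cv2.imwrite(f"pics/{n}2.png",cv2.resize(f,None,fx=6,fy=6,interpolation=cv2.INTER_CUBIC))
E
```

```text
([0.4381, 0.1002, 0.0187], 22.48, [0.0008, 0.0003, -1.0])
```

View pics/side2.png

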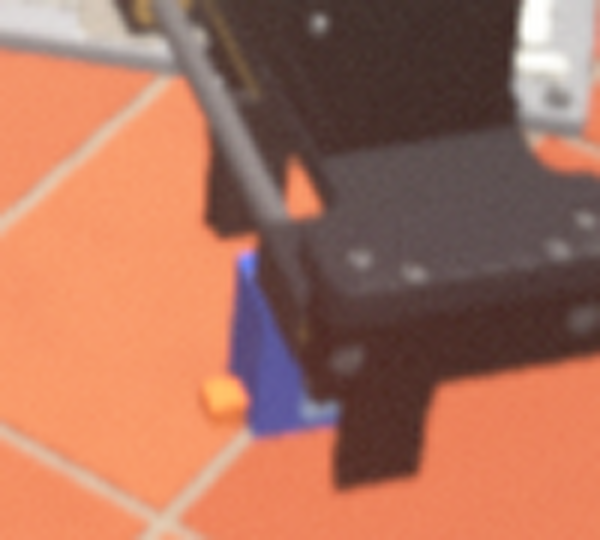

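View pics/top2.png

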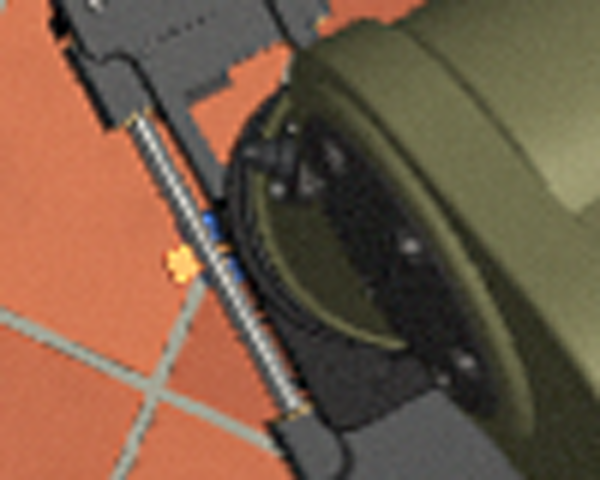

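Call:
drive_tool:
  increments:
    - [[0,0,0],[0,0,0]]
    - [[0,0,0],[0,0,0]]
    - [[0,0,0],[0,0,0]]
    - [[0,0,0],[0,0,0]]
    - [[0,0,0],[0,0,0]]
    - [[0,0,0],[0,0,0]]
    - [[0,0,0],[0,0,0]]
    - [[0,0,0],[0,0,0]]
  hand: -1
  squeeze: 25

```text
time_s: 4.5
tool_pos: [0.4373, 0.1001, 0.0177]
tool_rot: [-171.8, 90.0, -149.3]
force: [0.8, -0.2, 0.5]
grip_width: 0.0312
```

Call:
drive_tool:
  increments:
    - [[0,0,0],[0,0,0]]
    - [[0,0,0],[0,0,0]]
    - [[0,0,0],[0,0,0]]
    - [[0,0,0],[0,0,0]]
    - [[0,0,0],[0,0,0]]

```text
time_s: 5.0
tool_pos: [0.4373, 0.1001, 0.0177]
tool_rot: [-88.6, 90.0, -66.1]
force: [-0.1, -0.7, -0.8]
grip_width: 0.0238
```

```bash
python3 - <<'E'
from plan import *
print(jaw())
plan([([.437,.1005,.13],22.5,5),([.6132,.2203,.13],-5.2,12)])
E
```

```text
([0.4373, 0.1001, 0.0177], 22.5, [0.0, -0.0001, -1.0])
[[[-0.561,0.002,-0.001],[-0.0,0.0,0.0]],[[-0.562,0.003,-0.0],[-0.0,0.0,0.0]],[[-0.561,0.002,-0.001],[-0.0,0.0,0.0]],[[-0.562,0.003,-0.0],[-0.0,0.0,0.0]],[[-0.561,0.002,-0.001],[-0.0,0.0,0.0]],[[-0.0,0.09,0.435],[0.0192,0.0,0.0]],[[-0.0,0.108,0.431],[0.0192,0.0,0.0]],[[-0.0,0.125,0.426],[0.0192,0.0,0.0]],[[-0.0,0.142,0.421],[0.0192,0.0,0.0]],[[-0.0,0.158,0.415],[0.0193,0.0,0.0]]]
[[[-0.0,0.175,0.408],[0.0192,0.0,0.0]],[[-0.0,0.191,0.4],[0.0193,0.0,0.0]],[[-0.0,0.208,0.392],[0.0192,0.0,0.0]],[[-0.0,0.223,0.384],[0.0193,0.0,0.0]],[[-0.0,0.238,0.374],[0.0192,0.0,0.0]],[[-0.0,0.253,0.364],[0.0193,0.0,0.0]],[[-0.0,0.268,0.354],[0.0192,0.0,0.0]]]
```

Call:
drive_tool:
  increments:
    - [[-0.56,0,0],[0,0,0]]
    - [[-0.56,0,0],[0,0,0]]
    - [[-0.56,0,0],[0,0,0]]
    - [[-0.56,0,0],[0,0,0]]
    - [[-0.56,0.01,0],[0,0,0]]
    - [[0,0.09,0.435],[0.0192,0,0]]
    - [[0,0.108,0.431],[0.0192,0,0]]
    - [[0,0.125,0.426],[0.0192,0,0]]
    - [[0,0.142,0.421],[0.0192,0,0]]
    - [[0,0.158,0.415],[0.0193,0,0]]

```text
time_s: 6.0
tool_pos: [0.511, 0.1506, 0.1294]
tool_rot: [-164.7, 90.0, -153.9]
force: [0.8, 0.8, -1.1]
grip_width: 0.0239
```

Call:
drive_tool:
  increments:
    - [[0,0.175,0.408],[0.0192,0,0]]
    - [[0,0.191,0.4],[0.0193,0,0]]
    - [[0,0.208,0.392],[0.0192,0,0]]
    - [[0,0.223,0.384],[0.0193,0,0]]
    - [[0,0.238,0.374],[0.0192,0,0]]
    - [[0,0.253,0.364],[0.0193,0,0]]
    - [[0,0.268,0.354],[0.0192,0,0]]
    - [[0,0,0],[0,0,0]]
    - [[0,0,0],[0,0,0]]
    - [[0,0,0],[0,0,0]]

```text
time_s: 7.0
tool_pos: [0.6126, 0.2196, 0.1294]
tool_rot: [-130.8, 89.9, -136.0]
force: [0.1, -0.0, -1.1]
grip_width: 0.0238
```

```bash
python3 - <<'E'
from plan import *
import cv2
print(jaw(),env.get_obs()["grip_width"])
for n in ("top","side"):
    c=env.read_camera(n); f=c["frame"][:,:,::-1]; cv2.imwrite(f"pics/{n}3full.png",f); np.savez(f"{n}3.npz",**c)
    f=f[180:280,290:420] if n=="top" else f[150:270,280:430]
    cv2.imwrite(f"pics/{n}3.png",cv2.resize(f,None,fx=5,fy=5,interpolation=cv2.INTER_CUBIC))
E
```

```text
([0.6126, 0.2196, 0.1294], -5.18, [-0.0009, -0.0009, -1.0]) 0.02379693391447013
```

View pics/side3.png

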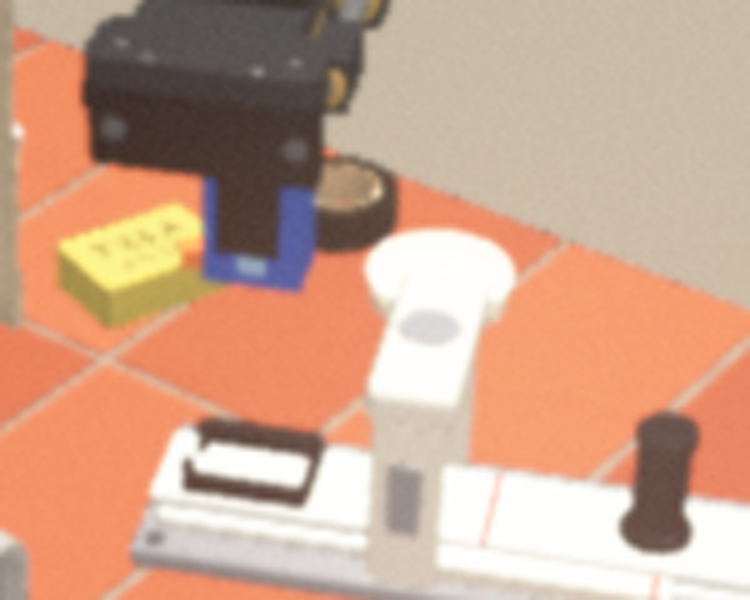

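View pics/top3.png

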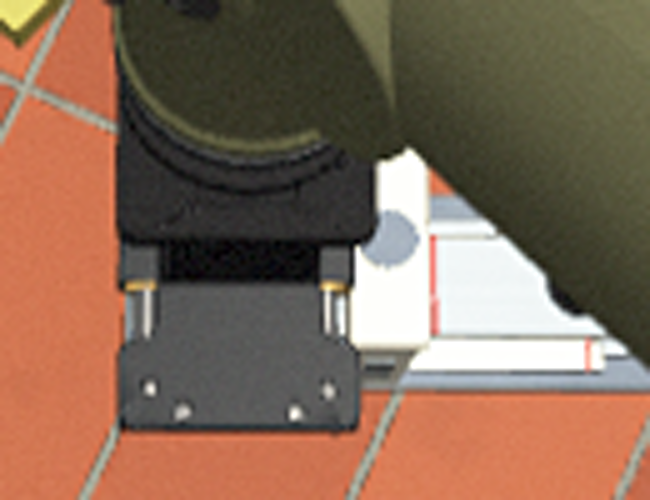

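```bash
python3 - <<'E'
from h import *
S=dict(np.load("side3.npz"))
T=(S["frame"][:,:,::-1]).copy()
th=np.radians(84.8); z=.1117
p=(.6126,.2196,th)
pts=place(p,[[.018,.012,z],[-.018,.012,z],[-.018,-.012,z],[-.018,.012,z+.046],[.018,.012,z+.046],[.0275,.005,z+.004]])
print(((proj(S,pts)-[280,150]+.5)*5-.5).round(1))
q=(.6132,.2208,th)
o=[[.02395,-.0185,.031],[-.02395,-.0185,.031],[-.02395,.0185,.031],[.02395,.0185,.031]]
print(((proj(S,place(q,o))-[280,150]+.5)*5-.5).round(1))
E
```

```text
[[201.  279.4]
 [300.7 292.7]
 [314.4 257.3]
 [304.5 179.6]
 [201.9 166.7]
 [179.6 256.1]]
[[200.  413. ]
 [323.8 430.8]
 [303.9 488.3]
 [176.8 469.5]]
```

```bash
python3 - <<'E'
from plan import *
plan([([.6132,.2205,.09],-5.2,3),([.6132,.2205,.056],-5.2,4)])
E
```

```text
[[[0.331,0.008,0.002],[-0.0,-0.0,0.0001]],[[0.331,0.008,0.002],[-0.0,-0.0,0.0001]],[[0.331,0.009,0.002],[-0.0001,-0.0001,0.0002]],[[0.213,-0.0,0.0],[0.0,0.0,-0.0]],[[0.212,-0.0,0.0],[0.0,0.0,-0.0]],[[0.213,-0.0,0.0],[0.0,0.0,-0.0]],[[0.212,-0.0,0.0],[0.0,0.0,-0.0]]]
```

Call:
drive_tool:
  increments:
    - [[0.33,0.008,0.004],[0,0,0]]
    - [[0.33,0.008,0.004],[0,0,0]]
    - [[0.33,0.008,0.004],[0,0,0]]
    - [[0.21,0,0],[0,0,0]]
    - [[0.21,0,0],[0,0,0]]
    - [[0.21,0,0],[0,0,0]]
    - [[0.21,0,0],[0,0,0]]
    - [[0,0,0],[0,0,0]]
    - [[0,0,0],[0,0,0]]
    - [[0,0,0],[0,0,0]]

```text
time_s: 8.1
tool_pos: [0.6143, 0.2214, 0.0571]
tool_rot: [22.2, 89.9, 17.0]
force: [0.6, 0.0, 0.4]
grip_width: 0.0238
```

```bash
python3 - <<'E'
from plan import *
import cv2
print(jaw(),env.get_obs()["grip_width"])
for n in ("top","side"):
    c=env.read_camera(n); f=c["frame"][:,:,::-1]; np.savez(f"{n}4.npz",**c)
    f=f[190:280,290:420] if n=="top" else f[190:270,295:375]
    cv2.imwrite(f"pics/{n}4.png",cv2.resize(f,None,fx=6 if n=="top" else 7.5,fy=6 if n=="top" else 7.5,interpolation=cv2.INTER_CUBIC))
E
```

```text
([0.6143, 0.2214, 0.0571], -5.2, [0.0009, 0.0003, -1.0]) 0.023783295419607314
```

View pics/side4.png

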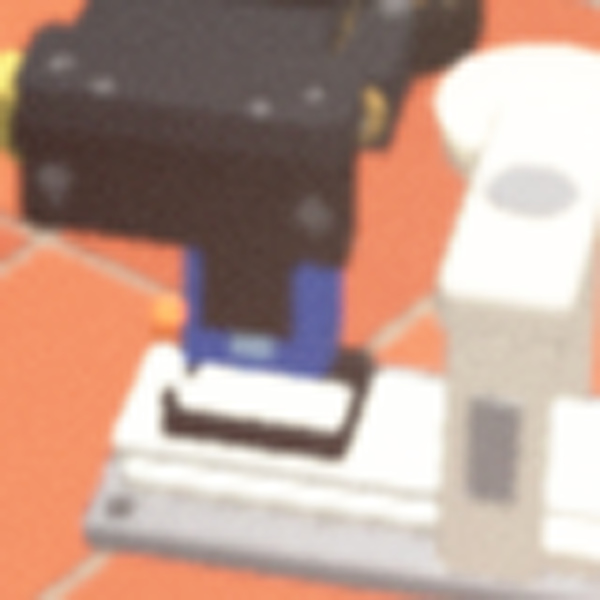

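View pics/top4.png

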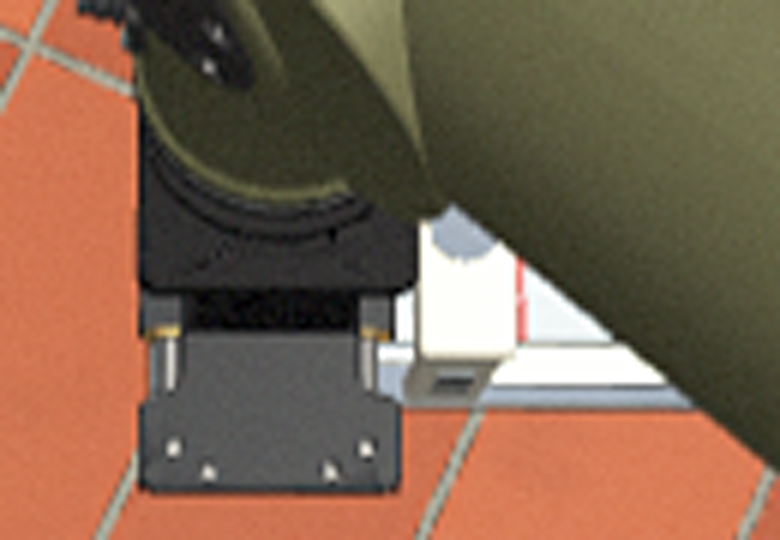

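```bash
python3 - <<'E'
from h import *
from plan import *
import cv2
S=dict(np.load("side4.npz"))
th=np.radians(84.8)
C=lambda P:((proj(S,P)-[295,190]+.5)*7.5-.5).round(1).tolist()
for xy in ((.6132,.2208),(.6143,.2214)):
    z=.0571-.0177
    print("block",C(place((*xy,th),[[.018,.012,z],[-.018,.012,z],[.018,.012,z+.046],[-.018,.012,z+.046]])))
q=(.6132,.2208,th)
print("outer",C(place(q,[[.02395,-.0185,.031],[-.02395,-.0185,.031],[-.02395,.0185,.031],[.02395,.0185,.031]])))
print("outer bottom",C(place(q,[[-.02395,.0185,.020],[.02395,.0185,.020]])))
print("floor",C(place(q,[[.02,-.014,.02],[-.02,-.014,.02],[-.02,.014,.02],[.02,.014,.02]])))
print("inner31",C(place(q,[[.02,-.014,.031],[-.02,-.014,.031],[-.02,.014,.031],[.02,.014,.031]])))
r=[]
for i in range(6):
    r.append(np.r_[env.get_obs()["tool_pos"],env.get_obs()["qpos"]]); env.read_camera("side")
r=np.array(r);print((r[:,:3]).round(4),r[:,3:].std(0))
E
```

```text
block [[182.8, 365.2], [326.1, 386.1], [183.9, 210.1], [331.1, 230.4]]
block [[181.0, 362.4], [324.2, 383.2], [182.1, 207.3], [329.1, 227.6]]
outer [[187.8, 319.8], [373.4, 346.4], [343.6, 432.7], [152.9, 404.5]]
outer bottom [[342.4, 468.4], [152.9, 440.1]]
floor [[198.5, 367.3], [353.1, 389.8], [330.4, 455.3], [172.6, 431.8]]
inner31 [[198.9, 332.0], [354.4, 354.4], [331.5, 419.6], [172.8, 396.2]]
[[0.6143 0.2213 0.0571]
 [0.6143 0.2213 0.0571]
 [0.6142 0.2213 0.057 ]
 [0.6141 0.2212 0.0569]
 [0.6141 0.2212 0.0568]
 [0.614  0.2211 0.0567]] [0.00078965 0.00720707 0.00467603 0.00900777 0.00043494 0.00083941
 0.00152282]
```

```bash
python3 - <<'E'
from h import *
import cv2
S=dict(np.load("side4.npz"))
f=S["frame"][:,:,::-1][225:255,308:350]
s=18
g=cv2.resize(f,None,fx=s,fy=s,interpolation=cv2.INTER_CUBIC)
th=np.radians(84.8)
C=lambda P:((proj(S,P)-[308,225]+.5)*s-.5).round().astype(int)
def poly(img,P,col): cv2.polylines(img,[C(P).reshape(-1,1,2)],True,col,1)
z=.0568-.0177
h=g.copy()
poly(h,place((.6141,.2212,th),[[.018,.012,z],[-.018,.012,z],[-.018,.012,z+.046],[.018,.012,z+.046]]),(0,255,255))
q=(.6132,.2208,th)
for a,b,zz,c in ((.02395,.0185,.031,(0,255,0)),(.02,.014,.02,(255,0,255)),(.02395,.0185,.02,(0,128,255))):
    poly(h,place(q,[[a,-b,zz],[-a,-b,zz],[-a,b,zz],[a,b,zz]]),c)
cv2.imwrite("pics/ov4.png",h)
E
```

```text
(no output)
```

View pics/ov4.png

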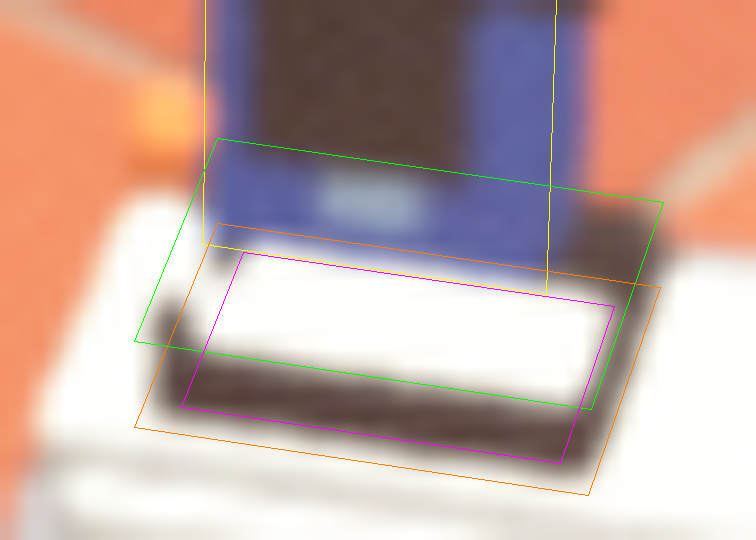

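```bash
python3 - <<'E'
from plan import *
plan([([.6134,.2207,.048],-5.2,4)])
E
```

```text
[[[0.054,-0.003,-0.003],[-0.0,0.0,0.0]],[[0.054,-0.003,-0.003],[-0.0,0.0,0.0]],[[0.054,-0.003,-0.004],[-0.0,0.0,0.0]],[[0.054,-0.003,-0.003],[-0.0,0.0001,0.0]]]
```

Call:
drive_tool:
  increments:
    - [[0.05,-0.002,-0.004],[0,0,0]]
    - [[0.05,-0.002,-0.004],[0,0,0]]
    - [[0.05,-0.002,-0.004],[0,0,0]]
    - [[0.05,-0.002,-0.004],[0,0,0]]
    - [[0,0,0],[0,0,0]]
    - [[0,0,0],[0,0,0]]
    - [[0,0,0],[0,0,0]]
    - [[0,0,0],[0,0,0]]
    - [[0,0,0],[0,0,0]]
    - [[0,0,0],[0,0,0]]

```text
time_s: 9.5
tool_pos: [0.6133, 0.2209, 0.0486]
tool_rot: [-23.1, 90.0, -28.3]
force: [0.6, 0.4, -0.4]
grip_width: 0.0237
```

Call:
drive_tool:
  increments:
    - [[0.04,0,0],[0,0,0]]
    - [[0.04,0,0],[0,0,0]]
    - [[0.04,0,0],[0,0,0]]
    - [[0.04,0,0],[0,0,0]]
    - [[0,0,0],[0,0,0]]
    - [[0,0,0],[0,0,0]]
    - [[0,0,0],[0,0,0]]

```text
time_s: 10.2
tool_pos: [0.6133, 0.2209, 0.0422]
tool_rot: [-24.1, 90.0, -29.3]
force: [0.7, -0.2, -0.8]
grip_width: 0.0235
```

Entering freely; no contact force.

Call:
drive_tool:
  increments:
    - [[0.03,0,0],[0,0,0]]
    - [[0.03,0,0],[0,0,0]]
    - [[0.03,0,0],[0,0,0]]
    - [[0,0,0],[0,0,0]]
    - [[0,0,0],[0,0,0]]
    - [[0,0,0],[0,0,0]]

```text
time_s: 10.8
tool_pos: [0.6133, 0.2209, 0.0386]
tool_rot: [-43.5, 90.0, -48.7]
force: [-0.2, -0.2, -1.0]
grip_width: 0.0236
```

```bash
python3 - <<'E'
from h import *
from plan import *
import cv2
print(jaw(),env.get_obs()["force"])
c=env.read_camera("side"); f=c["frame"][:,:,::-1][190:270,295:375]
cv2.imwrite("pics/side5.png",cv2.resize(f,None,fx=7.5,fy=7.5,interpolation=cv2.INTER_CUBIC))
E
```

```text
([0.6133, 0.2209, 0.0386], -5.2, [0.0001, -0.0001, -1.0]) [-0.1899297  -0.24609774 -1.03225567]
```

View pics/side5.png

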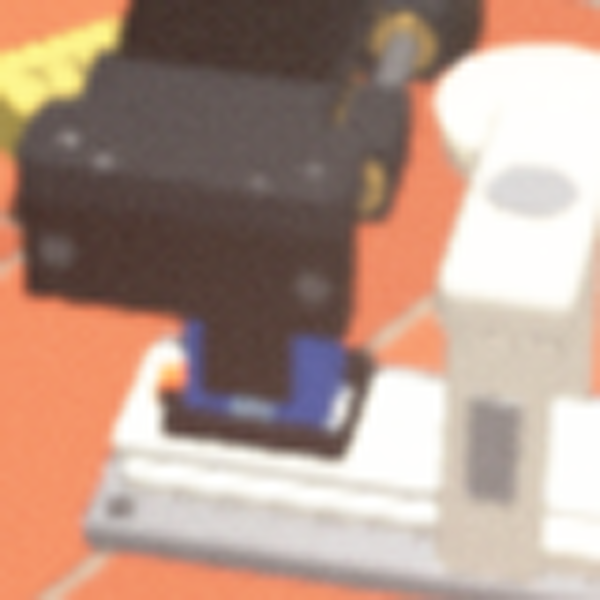

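Call:
drive_tool:
  increments:
    - [[0.025,0,0],[0,0,0]]
    - [[0.025,0,0],[0,0,0]]
    - [[0,0,0],[0,0,0]]
    - [[0,0,0],[0,0,0]]
    - [[0,0,0],[0,0,0]]

```text
time_s: 11.35
tool_pos: [0.6134, 0.221, 0.0378]
tool_rot: [-30.5, 90.0, -35.7]
force: [-3.2, -0.9, 4.8]
grip_width: 0.0236
```

Call:
drive_tool:
  increments:
    - [[0,0,0],[0,0,0]]
    - [[0,0,0],[0,0,0]]
    - [[0,0,0],[0,0,0]]
    - [[0,0,0],[0,0,0]]
    - [[0,0,0],[0,0,0]]
  hand: 0.15

```text
time_s: 11.85
tool_pos: [0.6132, 0.2208, 0.0363]
tool_rot: [-137.7, 90.0, -142.9]
force: [-0.5, 0.1, 0.7]
grip_width: 0.0486
```

Call:
drive_tool:
  increments:
    - [[-0.3,0,0],[0,0,0]]
    - [[-0.6,0,0],[0,0,0]]
    - [[-0.8,0,0],[0,0,0]]
    - [[-0.8,0,0],[0,0,0]]
    - [[-0.5,0,0],[0,0,0]]
    - [[0,0,0],[0,0,0]]

```text
time_s: 12.45
tool_pos: [0.6153, 0.2223, 0.1613]
tool_rot: [22.9, 89.6, 17.7]
force: [-0.2, 0.3, 0.1]
grip_width: 0.0502
```

```bash
python3 - <<'E'
from h import *
from plan import *
import cv2
print(jaw(),env.get_obs()["force"])
for n in ("top","side"):
    c=env.read_camera(n); f=c["frame"][:,:,::-1]; np.savez(f"{n}6.npz",**c)
    f=f[190:290,290:420] if n=="top" else f[160:290,295:450]
    cv2.imwrite(f"pics/{n}6.png",cv2.resize(f,None,fx=5,fy=5,interpolation=cv2.INTER_CUBIC))
plan([([.5994-.0,.0714,.14],-5.2,6)])
E
```

```text
([0.6153, 0.2223, 0.1613], -5.2, [0.007, 0.0022, -1.0]) [-0.16877656  0.31257338  0.09426197]
[[[0.071,-0.626,-0.001],[-0.0,0.0001,-0.0]],[[0.071,-0.626,-0.001],[-0.0,0.0001,-0.0]],[[0.071,-0.626,-0.002],[-0.0,0.0001,-0.0]],[[0.071,-0.626,-0.001],[-0.0,0.0001,-0.0]],[[0.071,-0.626,-0.002],[-0.0,0.0,-0.0]],[[0.071,-0.625,-0.001],[-0.0,0.0001,-0.0]]]
```

View pics/side6.png

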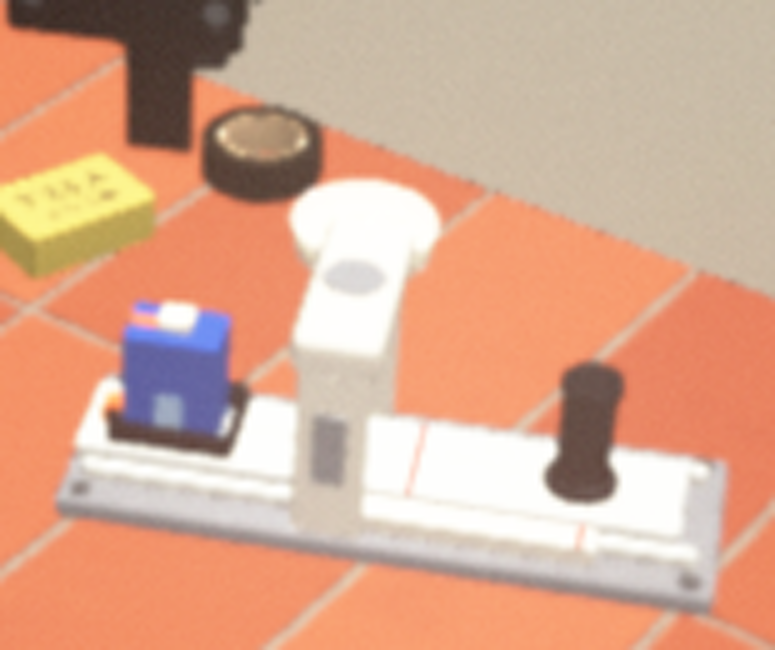

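View pics/top6.png

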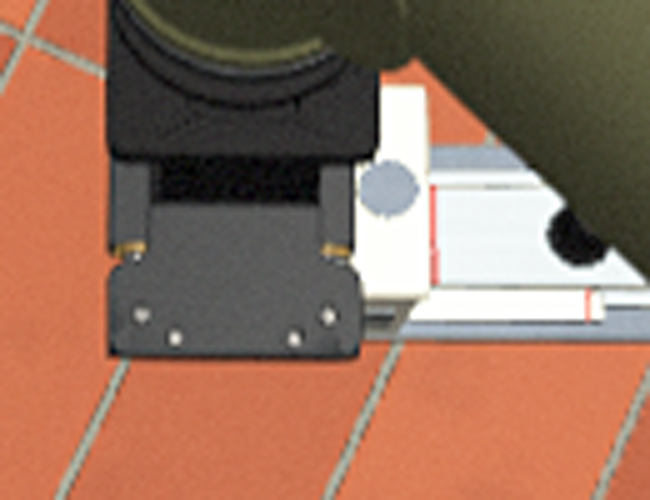

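Call:
drive_tool:
  increments:
    - [[0.07,-0.626,0],[0,0,0]]
    - [[0.07,-0.626,0],[0,0,0]]
    - [[0.07,-0.626,0],[0,0,0]]
    - [[0.07,-0.626,0],[0,0,0]]
    - [[0.07,-0.626,0],[0,0,0]]
    - [[0.07,-0.625,0],[0,0,0]]
    - [[0,0,0],[0,0,0]]
    - [[0,0,0],[0,0,0]]
    - [[0,0,0],[0,0,0]]

```text
time_s: 13.45
tool_pos: [0.5991, 0.0728, 0.1392]
tool_rot: [139.0, 89.9, 133.9]
force: [-0.2, 0.5, 0.1]
grip_width: 0.0501
```

```bash
python3 - <<'E'
from h import *
from plan import *
print(jaw())
plan([([.5994,.0714,.09],-5.2,4)]);plan([([.5994,.0714,.0295],-5.2,6)],(np.array([.5994,.0714,.09]),tgt(-5.2)))
import cv2
c=env.read_camera("side"); f=c["frame"][:,:,::-1][150:290,295:470]
h=cv2.resize(f,None,fx=4.5,fy=4.5,interpolation=cv2.INTER_CUBIC)
cv2.imwrite("pics/side7.png",h)
E
```

```text
([0.5991, 0.0728, 0.1392], -5.11, [-0.001, 0.001, -1.0])
[[[0.307,-0.009,0.003],[0.0002,-0.0001,-0.0001]],[[0.308,-0.009,0.003],[0.0002,-0.0001,-0.0001]],[[0.307,-0.009,0.002],[0.0002,-0.0002,-0.0001]],[[0.308,-0.009,0.003],[0.0002,-0.0001,-0.0001]]]
[[[0.252,0.0,0.0],[0.0,0.0,0.0]],[[0.252,0.0,0.0],[0.0,0.0,0.0]],[[0.252,0.0,0.0],[0.0,0.0,0.0]],[[0.252,0.0,0.0],[0.0,0.0,0.0]],[[0.252,0.0,0.0],[0.0,0.0,0.0]],[[0.252,0.0,0.0],[0.0,0.0,0.0]]]
```

View pics/side7.png

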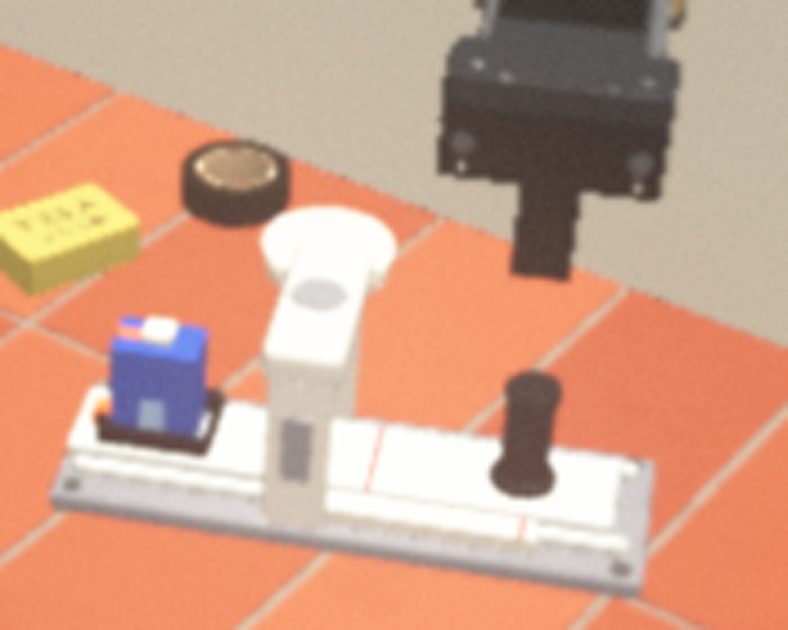

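Call:
drive_tool:
  increments:
    - [[0.308,-0.009,0.003],[0.0002,0,0]]
    - [[0.308,-0.009,0.003],[0.0002,0,0]]
    - [[0.308,-0.009,0.003],[0.0002,0,0]]
    - [[0.308,-0.009,0.003],[0.0002,0,0]]
    - [[0.25,0,0],[0,0,0]]
    - [[0.25,0,0],[0,0,0]]
    - [[0.25,0,0],[0,0,0]]
    - [[0.25,0,0],[0,0,0]]
    - [[0.25,0,0],[0,0,0]]
    - [[0.25,0,0],[0,0,0]]

```text
time_s: 14.5
tool_pos: [0.6, 0.0698, 0.0297]
tool_rot: [-13.7, 90.0, -19.0]
force: [0.6, -0.8, -0.1]
grip_width: 0.0502
```

Call:
drive_tool:
  increments:
    - [[0,0,0],[0,0,0]]
    - [[0,0,0],[0,0,0]]
    - [[0,0,0],[0,0,0]]
    - [[0,0,0],[0,0,0]]
    - [[0,0,0],[0,0,0]]

```text
time_s: 15.0
tool_pos: [0.6003, 0.0698, 0.0309]
tool_rot: [-2.3, 89.9, -7.6]
force: [-0.2, -0.0, 0.1]
grip_width: 0.0502
```

```bash
python3 - <<'E'
from h import *
from plan import *
print(jaw(),env.get_obs()["force"])
import cv2
for n in ("top","side"):
    c=env.read_camera(n); f=c["frame"][:,:,::-1]
    f=f[200:290,340:470] if n=="top" else f[190:290,350:470]
    cv2.imwrite(f"pics/{n}8.png",cv2.resize(f,None,fx=6,fy=6,interpolation=cv2.INTER_CUBIC))
E
```

```text
([0.6003, 0.0698, 0.0309], -5.3, [0.0009, -0.0001, -1.0]) [-0.15983113 -0.02887597  0.06875776]
```

View pics/side8.png

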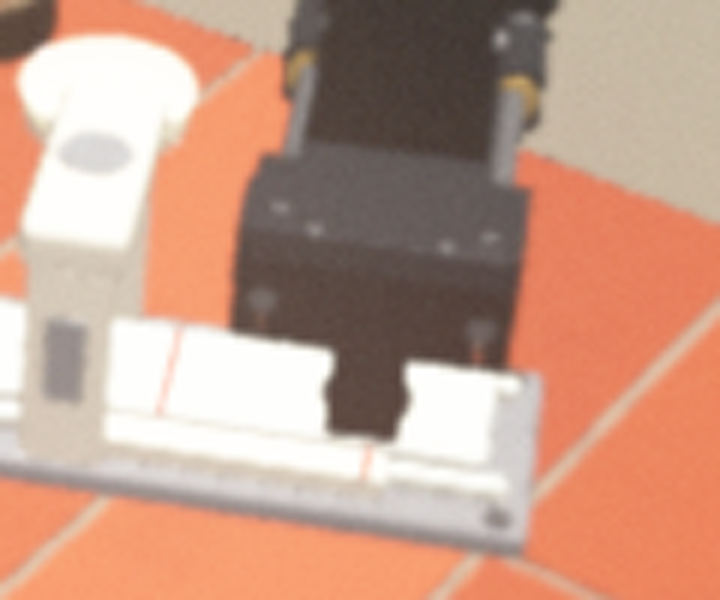

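View pics/top8.png

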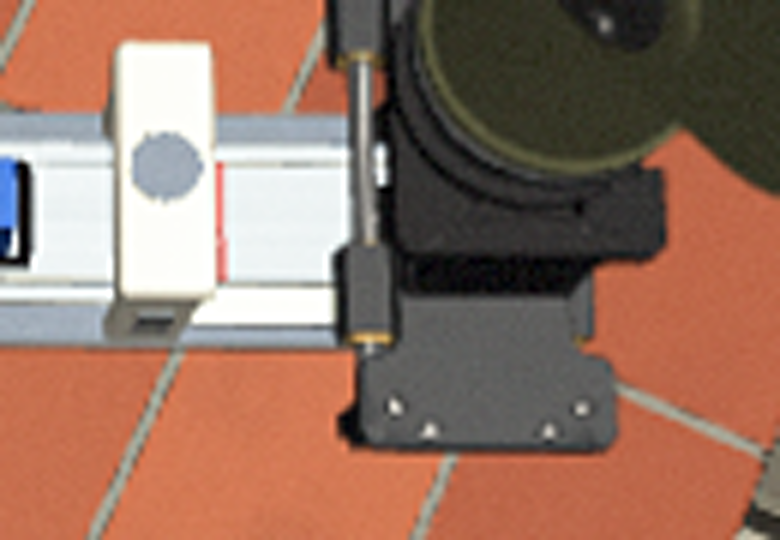

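Call:
drive_tool:
  increments:
    - [[0.02,0.03,-0.02],[0,0,0]]
    - [[0,0,0],[0,0,0]]
    - [[0,0,0],[0,0,0]]
    - [[0,0,0],[0,0,0]]
    - [[0,0,0],[0,0,0]]
    - [[0,0,0],[0,0,0]]
    - [[0,0,0],[0,0,0]]
    - [[0,0,0],[0,0,0]]
  hand: -1
  squeeze: 55

```text
time_s: 15.9
tool_pos: [0.6008, 0.0709, 0.0298]
tool_rot: [13.3, 89.8, 8.0]
force: [5.6, -0.2, -3.8]
grip_width: 0.0193
```

```bash
python3 - <<'E'
from plan import *
import cv2
o=env.get_obs();print(jaw(),o["force"],o["grip_width"])
c=env.read_camera("side"); f=c["frame"][:,:,::-1][190:290,350:470]
cv2.imwrite("pics/side9.png",cv2.resize(f,None,fx=6,fy=6,interpolation=cv2.INTER_CUBIC))
E
```

```text
([0.6008, 0.0709, 0.0298], -5.32, [0.003, 0.0004, -1.0]) [ 5.59180435 -0.24181857 -3.83774402] 0.01927170363236854
```

View pics/side9.png

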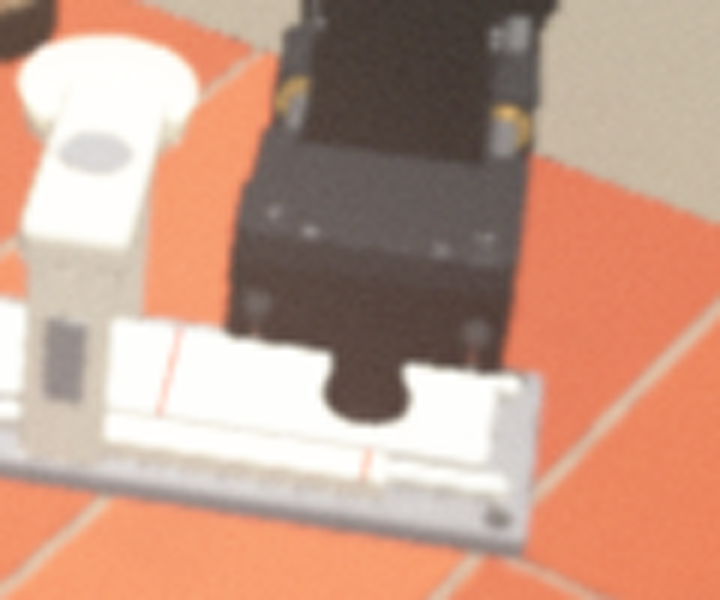

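Call:
drive_tool:
  increments:
    - [[0,-0.1,0],[0,0,0]]
    - [[0,-0.15,0],[0,0,0]]
    - [[0,-0.15,0],[0,0,0]]
    - [[0,-0.15,0],[0,0,0]]
    - [[0,-0.15,0],[0,0,0]]
    - [[0,-0.15,0],[0,0,0]]
    - [[0,-0.15,0],[0,0,0]]
    - [[0,-0.15,0],[0,0,0]]
    - [[0,-0.15,0],[0,0,0]]
    - [[0,-0.1,0],[0,0,0]]

```text
time_s: 16.95
tool_pos: [0.596, 0.0187, 0.0298]
tool_rot: [53.5, 89.6, 48.3]
force: [6.7, 6.0, -7.0]
grip_width: 0.0196
```

Call:
drive_tool:
  increments:
    - [[0,0,0],[0,0,0]]
    - [[0,0,0],[0,0,0]]
    - [[0,0,0],[0,0,0]]
    - [[0,0,0],[0,0,0]]
    - [[0,0,0],[0,0,0]]

```text
time_s: 17.45
tool_pos: [0.596, 0.019, 0.0298]
tool_rot: [52.3, 89.6, 47.1]
force: [6.8, 6.4, -6.6]
grip_width: 0.02
```

```bash
python3 - <<'E'
from plan import *
import cv2
o=env.get_obs();print(jaw(),o["force"],o["grip_width"])
for n in ("top","side"):
    c=env.read_camera(n); np.savez(f"{n}10.npz",**c);f=c["frame"][:,:,::-1]
    f=f[200:290,310:440] if n=="top" else f[190:290,330:450]
    cv2.imwrite(f"pics/{n}10.png",cv2.resize(f,None,fx=6,fy=6,interpolation=cv2.INTER_CUBIC))
E
```

```text
([0.596, 0.019, 0.0298], -5.18, [0.0044, 0.0047, -1.0]) [ 6.79814359  6.35239079 -6.55002185] 0.019961729474745647
```

View pics/side10.png

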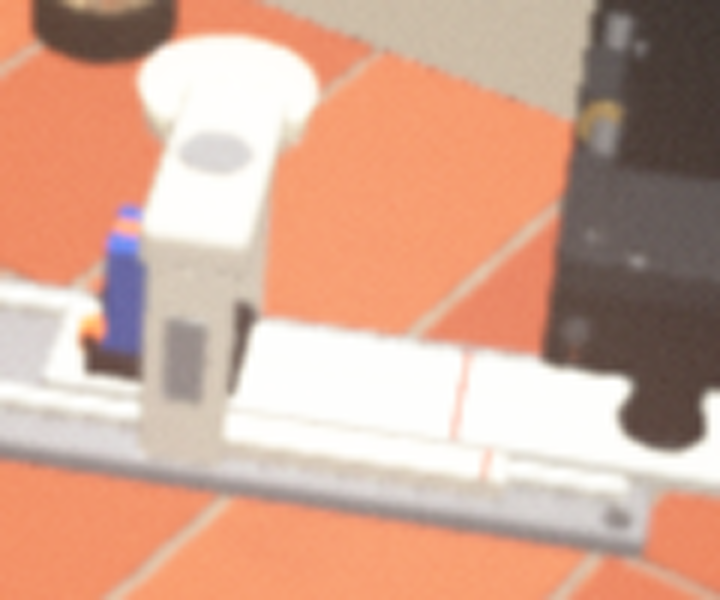

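View pics/top10.png

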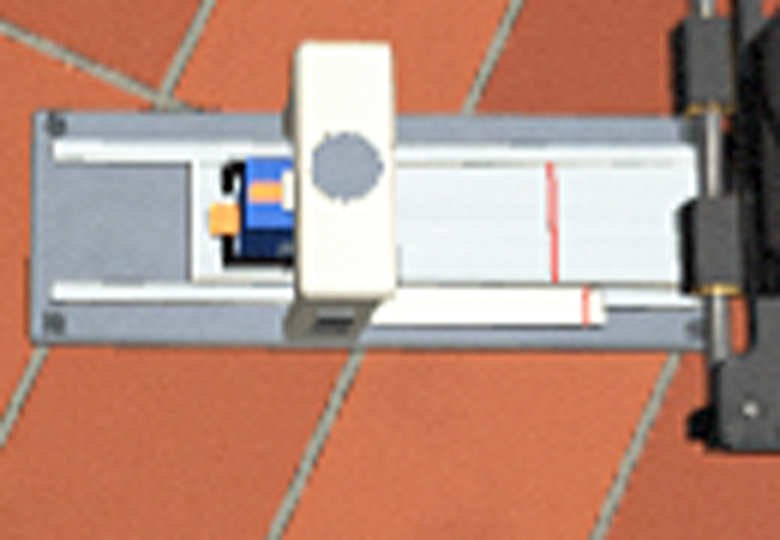

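```bash
cat > lines.py <<'E'
from h import *
def measure(c,n,yaw=84.8):
    f=np.asarray(c["frame"]).astype(float); red=np.clip(f[:,:,0]-(f[:,:,1]+f[:,:,2])/2-18,0,None)
    # project expected band for the region: slide frame at pocket home
    q=(.6132,.2208,np.radians(yaw)); res={}
    for name,ys,xs in (("slide",np.linspace(-.018,.018,13),(-.175,-.083)),("head",np.linspace(.0255,.0325,5),(-.170,-.138))):
        X=np.arange(xs[0],xs[1],.00025); out=[]
        for y in ys:
            uv=proj(c,place(q,np.c_[X,np.full(len(X),y),np.full(len(X),.02)])).astype(np.float32)
            v=cv2.remap(red.astype(np.float32),uv[:,0].reshape(1,-1),uv[:,1].reshape(1,-1),cv2.INTER_LINEAR)[0]
            k=v.argmax()
            m=np.abs(X-X[k])<.005
            out.append((X[m]*v[m]).sum()/max(v[m].sum(),1e-6) if v[k]>12 else np.nan)
        res[name]=np.array(out)
    print(n,"slide",(res["slide"]*1e3).round(1),"head",(res["head"]*1e3).round(1),"| remaining mm",round(1e3*(np.nanmedian(res["slide"])-np.nanmedian(res["head"])),2))
E
python3 - <<'E'
from lines import *
for n in ("top","side"):
    for k in (0,10):
        measure(dict(np.load(f"{n}{k}.npz")),n)
E
```

```text
top slide [-89.5 -89.4 -89.3 -89.3 -89.3 -89.2 -89.1 -89.1 -89.7 -89.7 -89.7 -89.6
 -89.6] head [-152.1 -152.1 -152.  -151.9 -152. ] | remaining mm 62.63
top slide [-141.4 -142.  -142.  -142.  -141.8 -141.8 -141.9 -142.2 -142.3 -142.2
 -142.1 -142.  -141.9] head [-152.  -152.  -151.9 -151.8 -151.9] | remaining mm 9.89
side slide [-90.5 -90.8 -90.9 -90.8 -90.7 -90.7 -90.9 -90.8 -90.7 -90.7 -91.  -90.9
 -90.7] head [-153.7 -153.7 -153.7 -153.7 -153.7] | remaining mm 62.95
side slide [-142.8 -142.7 -142.9 -143.2 -143.  -142.8 -142.5 -142.7 -143.1 -143.1
 -142.9 -142.8 -142.7] head [-153.9 -153.9 -153.8 -153.6 -153.5] | remaining mm 11.02
```

Call:
drive_tool:
  increments:
    - [[0,-0.06,0],[0,0,0]]
    - [[0,-0.06,0],[0,0,0]]
    - [[0,-0.06,0],[0,0,0]]
    - [[0,-0.06,0],[0,0,0]]
    - [[0,0,0],[0,0,0]]
    - [[0,0,0],[0,0,0]]
    - [[0,0,0],[0,0,0]]
    - [[0,0,0],[0,0,0]]
    - [[0,0,0],[0,0,0]]
    - [[0,0,0],[0,0,0]]

```text
time_s: 18.55
tool_pos: [0.5952, 0.0099, 0.0298]
tool_rot: [54.5, 89.6, 49.3]
force: [7.9, 7.1, -6.6]
grip_width: 0.0193
```

```bash
python3 - <<'E'
from lines import *
from plan import *
o=env.get_obs();print(jaw(),o["force"],o["grip_width"])
for n in ("top","side"):
    c=env.read_camera(n); measure(c,n);f=c["frame"][:,:,::-1]
    f=f[200:290,310:440] if n=="top" else f[190:290,330:450]
    cv2.imwrite(f"pics/{n}11.png",cv2.resize(f,None,fx=6,fy=6,interpolation=cv2.INTER_CUBIC))
E
```

```text
([0.5952, 0.0099, 0.0298], -5.17, [0.0045, 0.0053, -1.0]) [ 7.88104331  7.05417487 -6.56013469] 0.019299098975084205
top slide [-151.4 -151.2 -151.1 -151.  -150.9 -150.8 -150.7 -150.6 -150.5 -150.7
 -150.6 -150.5 -150.5] head [-152.  -152.  -151.9 -151.8 -151.9] | remaining mm 1.19
side slide [-151.7 -151.8 -152.1 -152.4 -152.3 -151.9 -151.7 -151.8 -152.1 -152.2
 -152.  -151.9 -151.9] head [-153.7 -153.8 -153.8 -153.7 -153.6] | remaining mm 1.79
```

View pics/side11.png

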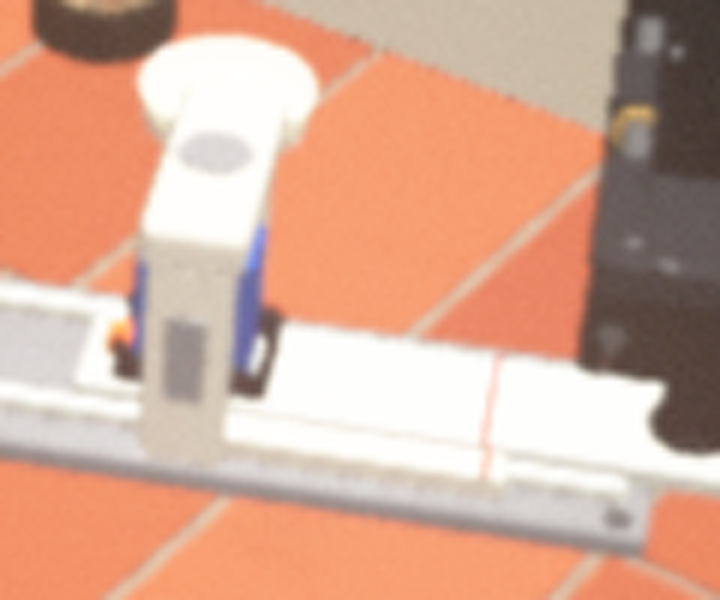

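View pics/top11.png

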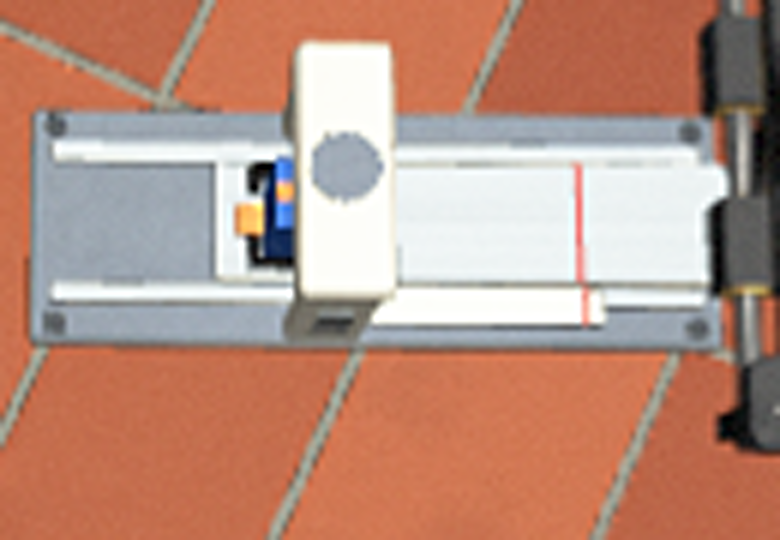

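Call:
drive_tool:
  increments:
    - [[0,-0.02,0],[0,0,0]]
    - [[0,-0.02,0],[0,0,0]]
    - [[0,0,0],[0,0,0]]
    - [[0,0,0],[0,0,0]]
    - [[0,0,0],[0,0,0]]
    - [[0,0,0],[0,0,0]]
    - [[0,0,0],[0,0,0]]
    - [[0,0,0],[0,0,0]]
    - [[0,0,0],[0,0,0]]
    - [[0,0,0],[0,0,0]]

```text
time_s: 19.65
tool_pos: [0.595, 0.0085, 0.0298]
tool_rot: [55.7, 89.6, 50.5]
force: [7.2, 7.7, -7.1]
grip_width: 0.0198
```

```bash
cat > chk.py <<'E'
from lines import *
from plan import *
o=env.get_obs();print(o["time_s"],jaw(),o["force"],o["grip_width"])
for n in ("top","side"):
    c=env.read_camera(n); measure(c,n);f=c["frame"][:,:,::-1]
    f=f[200:290,310:440] if n=="top" else f[190:290,330:450]
    cv2.imwrite(f"pics/{n}_{o['time_s']:.2f}.png",cv2.resize(f,None,fx=6,fy=6,interpolation=cv2.INTER_CUBIC))
E
python3 chk.py
```

```text
19.65 ([0.595, 0.0085, 0.0298], -5.16, [0.0045, 0.0055, -1.0]) [ 7.23061709  7.6932531  -7.13516172] 0.019781925966851674
top slide [-152.6 -152.5 -152.4 -152.3 -152.3 -152.7 -152.8 -152.7 -152.6 -152.5
 -152.4 -152.3 -152.2] head [-152.  -152.  -151.9 -151.8 -151.9] | remaining mm -0.56
side slide [-153.4 -153.6 -153.6 -153.4 -153.3 -153.1 -153.2 -153.6 -153.7 -153.5
 -153.3 -153.1 -153.3] head [-153.8 -153.9 -153.9 -153.7 -153.6] | remaining mm 0.44
```

```bash
python3 - <<'E'
from cell import env
import cv2
for i in range(6): c=env.read_camera("top")
cv2.imwrite("pics/top_final.png",c["frame"][:,:,::-1])
E
python3 chk.py; ls pics|tail -3
```

```text
20.05 ([0.595, 0.0085, 0.0298], -5.16, [0.0045, 0.0055, -1.0]) [ 6.83745408  7.17417681 -7.09579006] 0.019286074264745785
top slide [-152.6 -152.5 -152.4 -152.3 -152.2 -152.7 -152.8 -152.7 -152.6 -152.5
 -152.4 -152.3 -152.2] head [-152.  -152.  -151.9 -151.8 -151.9] | remaining mm -0.56
side slide [-153.4 -153.6 -153.7 -153.5 -153.2 -153.1 -153.2 -153.6 -153.7 -153.5
 -153.3 -153.1 -153.3] head [-153.9 -153.9 -153.9 -153.8 -153.6] | remaining mm 0.52
top_19.65.png
top_20.05.png
top_final.png
```

View pics/top_final.png

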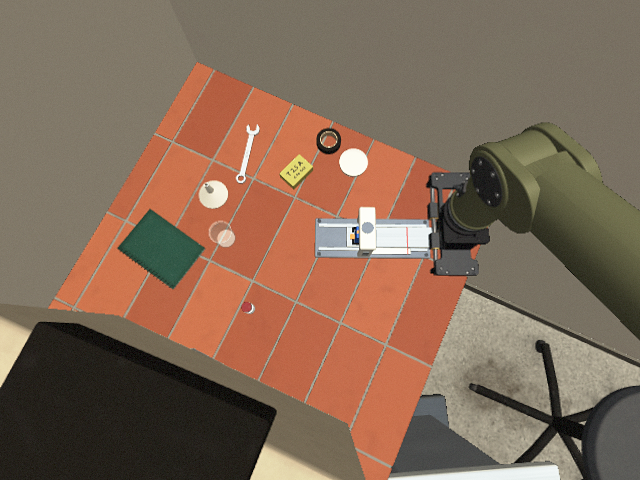

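View pics/side_19.65.png

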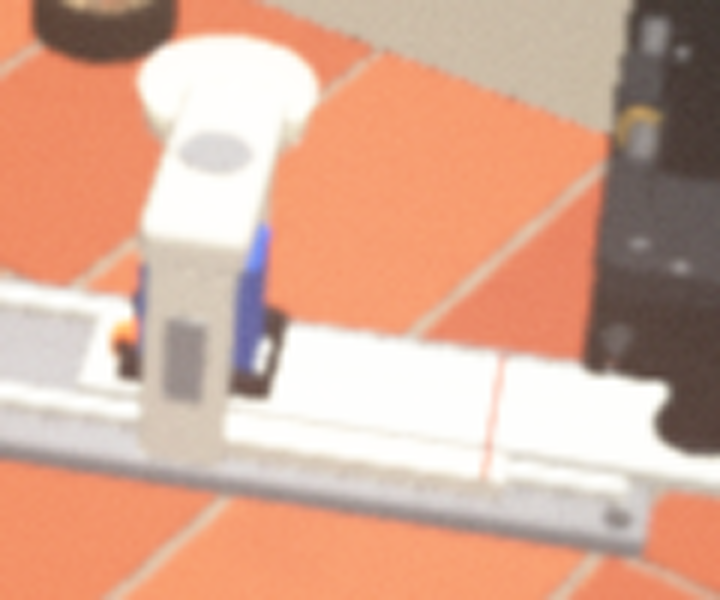

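View pics/top_19.65.png

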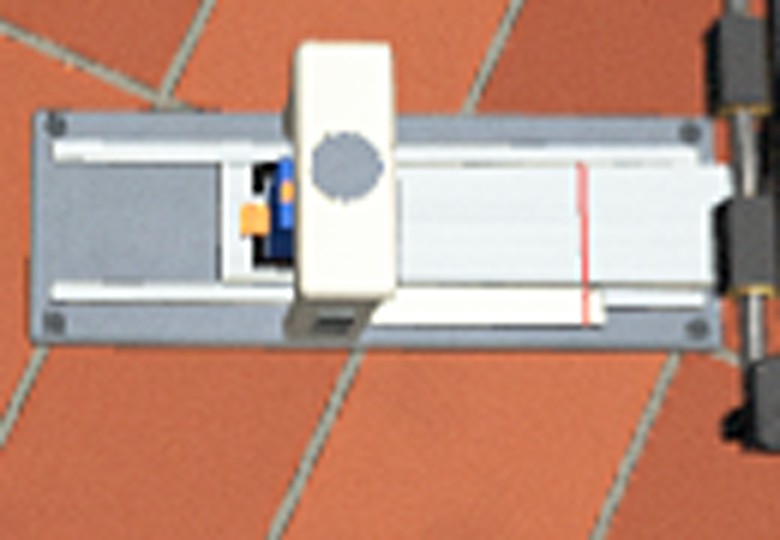

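Both views show the two red lines continuous: at (585, 285) in the top crop and (490, 445) in the side crop. The block is upright under the head, with its tab in the slot. The hold is steady and the vial, dish and beaker haven't moved, so I'm handing in.

```bash
python3 -c "
from cell import env
print(env.sign_off())"
```

```text
the job is handed in; nothing more can be done
None
```

The cell block is seated in the pocket and the slide is pulled out to the mark. The gripper was still holding the knob there when I handed the job in, at about 20 s.

- **Block:** It met the pocket floor within 0.1 mm of the expected height. Before the pull, the side view showed it upright with the tab in the slot. It is still upright under the head, which partly hides it. There is a small gap, about 2 mm or less, at the knob end of the pocket.
- **Red lines:** The two cameras disagree slightly. The top view puts the slide 0.6 mm past the mark, and the side view puts it 0.4–0.5 mm short. The arm's own travel (62.6 mm of about 62.8 mm) falls between them.
- **Hold:** The position didn't change over 0.4 s, with a 55 N grip set. The measured wrist force stayed around 12 N, about 7 N of it sideways. I left that alone because it is far below the limit.
- **Vial, dish and beaker:** They are at the same places in the last top picture as in the first.

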